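# Hold the blue specimen slide flush on the tilted microscope stage

### The arm

A 6-joint arm with a two-finger parallel gripper is mounted at the origin on the work surface. World frame = base frame: x ahead of the robot, y to its left, z up, the work surface at z = 0. Lengths are in mm, angles in rad, forces in N, time in s.
With the tool pointing down it reaches from about 225 to 875 mm from the base axis. Payload 3.4 kg.
Tool frame: the origin (TCP) lies at the very end of the fingers, on their centre line; the grasp point (between the pads) lies r.hold_point_z behind it (r.hold_point_z is the distance from the TCP to the grasp point, in mm); z points along the fingers, y is the line along which they close (so a half turn about z gives the same grasp; the last joint's range is limited). The gripper opens to 85 mm and grips with 20 to 120 N. Pads are 22 mm wide; open, the fingers measure 114 mm over their backs; the gripper's body (76 mm by 85 mm) begins 54 mm behind the grasp point. The pads swing forward as they close: fully open they stand 13 mm farther back than shut.
Start: joints at [-1.459, 0.276, 1.505, -0, 1.361, -0.121], TCP at [132.651, -559.525, 210.328] pointing down, gripper open.
Joint ranges: [-2.89, 2.89], [-0.75, 2.08], [0.22, 2.7], [-1.18, 4.32], [0.11, 2.71], [-2.7, 2.7]. Speed limits (rad/s): [2.57, 2.57, 3.14, 3.14, 3.14, 3.14].

### API

Orientations are given as a 3x3 rotation matrix whose columns are the frame's x, y, z axes.
In Python, from workcell import r gives the robot as it stands.
- The arm moves only by the shell command python3 -m pendant 'ROWS' [FORCE]. ROWS is JSON, a list of rows, each an object with "twist": the turn, a rotation vector about the world's x, y, z in degrees, a list of three; "slide": the shift along the world's x, y, z in mm, a list of three; "jaw": the gripper command: -1 is fully open, 1 is shut, values between are in proportion. A call has 1 to 8 rows; each row is the pose to reach, as a shift and turn from the pose commanded when the call began; what a row does not reach only later rows make up. A row lasts 1/8 s, in which the tool goes at most 62.5 mm and 10.7 degrees, less where a joint would pass 70% of its speed; a pose out of reach is approached as far as the arm can. A call with a gripper value outside its range is refused whole. The fingers move at their own pace and stop on an object; FORCE is the grip in N (left out, the last holds). Time passes only in rows, so rows that repeat a pose let the fingers close. It gives the time, the measured TCP pose, the force, the opening and the grip force at its end, in the units of the state.
- r.get_obs(): the state, without advancing time (a new reading comes with each control period).
- r.snapshot(name): name is "side" or "top" or "wrist"; returns the picture (420x560x3 uint8, red, green, blue); there is no depth.
- r.get_calibration(name): a dict with "K" (3x3 intrinsics, pixels), "pose" (4x4, takes a point from camera to world coordinates); the wrist camera has in their place "tool_from_camera" (4x4, takes a point from camera to tool coordinates, whose origin is the TCP and whose axes are the flange's). Camera axes: x right, y down, z forward; pixel columns grow to the right and rows downward; lengths in mm; the calibration is good to about 2 mm. The wrist camera is an equidistant fisheye: a pixel r from the principal point sees the ray r / f radians off the axis. A picture is of the moment at which its call begins: read the wrist's pose just before it. get_calibration takes no time and is no camera call.
- r.hand_in(): hands the job in; it is judged then, once.
The state is a dict: "time": time; "qpos": joint angles; "joint_velocities": joint speeds; "tau": joint torques, N m; "ee_pos": TCP position; "orientation": TCP orientation; "wrist_force": force on the tool from outside, world axes, zero at the start; "moment": the same for the moment, N m; "opening": opening from 0.0 (shut) to 1.0 (fully open); "finger_force": force on a finger pad.
Only numpy, scipy, OpenCV 4.12 (cv2) and the standard library are available. Lean on these libraries where they do the work, as an engineer would, in place of code of your own. Each camera call takes 0.05 s, during which the arm holds its last target. There are 200 camera calls.

### The job

Take the specimen slide with the blue grip out of the tray and push its toe (the bare end away from the grip) under the clip at the low edge of the tilted stage until it meets the stop. Then lean it back until its whole underside lies flush on the sloping face, and keep hold of its grip, pressing it lightly but definitely against the face: finish while still holding it there. Do not press hard, do not change the stage's tilt, and leave the other things on the bench where they are.

Things in the scene. Friction and masses are not known exactly. Their poses are not given: they have to be found in the camera images.
- slide: BLUE-grip specimen slide: aluminium plate 100 x 40 x 5 mm (x, y, z), about 110 g, flat in the tray, grip up, toe roughly towards the robot. Origin: centre of its underside; z up. Toe = bare -x end (x = -50 mm), beside a round brass-coloured specimen let in flush at x = -20 mm. Grip: blue rib on top, x = 7 to 37 mm (centre 22), 12 mm thick along y (y = 0 in its middle), z = 5 to 35 mm
- slide_toe (a point): middle of the lower edge of the blue slide's toe end (slide x = -50 mm, y = 0, z = 0), axes as the slide's
- stage_face (a point): centre of the stage's sloping black face, 120 x 76 mm. z: outward normal; x: up the slope, roughly away from the robot; y: level. It slopes 11 to 32 degrees, low edge towards the robot, locked by friction at a different angle each time, 18 mm above its trunnion. Readings of the angle are noisy: confirm by touch. Face and clip are rigid
- stage_toe (a point): middle of the stop inside the steel toe clip, on the face, 50 mm down the slope (-x) from stage_face, same axes. The clip is a pocket open up the slope: 10 mm deep (stop at x = 0, mouth at x = 10 mm), 8 mm clear height above the face, 50 mm clear across (y = -25 to 25), lip 3 mm thick. With the slide home, slide_toe is on this point and the slide's axes lie along these
- stage_base: the tilting stage: fixed steel base 130 x 110 x 10 mm with two grey cheeks (up to 65 mm high, below the face) carrying the black stage plate, and a black lock knob on its right (-y) side. Origin: centre of the base's underside; x lies under the slope's x, z up; trunnion 50 mm above the origin
- tray: fixed shallow steel tray 196 x 312 x 18 mm (x, y, z), walls 3 mm, floor 3 mm thick; origin at the centre of its underside
- red_slide: bystander: a slide of the same shape with a RED grip, lying in the tray; origin as for the blue slide
- vee_block: bystander: dark steel vee block 40 x 30 x 24 mm in the tray, origin at the centre of its underside
- steel_ring: bystander: steel ring, 38 mm across, 8 mm high, in the tray, origin at the centre of its underside
- oil_stone: bystander: grey oil stone 30 x 110 x 16 mm on the bench, origin at the centre of its underside
- wood_block: bystander: wooden block 80 x 80 x 16 mm on the bench, origin at the centre of its underside
- hole_block: bystander: steel block with holes 75 x 50 x 25 mm on the bench, origin at the centre of its underside
- jar: bystander: amber jar with a white cap, 52 mm across, 60 mm high, origin at the centre of its underside
Things that resemble listed ones, but are neither listed nor needed, are in the scene too. Leave any brown look-alike of the slide alone.

How it is judged:
By the outcome, as a careful person would: the job done as asked, in the order asked, and still so for the second after the job is handed in, while the arm keeps its last pose, push and grip.
It also fails if it takes over 45 s, if anything falls off the work surface, if the arm or the gripper's body presses on something with over 40 N, if the wrist force passes 120 N, or if a joint passes its speed limit or range.

## Working session

There is one attempt and no reset: what is moved stays moved. The work goes in short steps, Python scripts to look and compute and a shell command to move; the robot and the scene stay as the last step left them, time stands still between calls to the robot, and variables do not carry over. Pictures are saved under pics/ and viewed, at most 10 in all, crops included, and the job is handed in when it is done.

```bash
mkdir -p pics; ls
cat > h.py <<'E'
import numpy as np, cv2
from workcell import r
def snap(n,f):
    im=r.snapshot(n); cv2.imwrite('pics/'+f,im[:,:,::-1]); return im
def ray(n,u,v,o=None):
    c=r.get_calibration(n);K=np.array(c['K']);f=K[0,0]
    if n=='wrist':
        T=np.eye(4);T[:3,:3]=o['orientation'];T[:3,3]=o['ee_pos'];T=T@np.array(c['tool_from_camera'])
        a=np.array([(u-K[0,2])/K[0,0],(v-K[1,2])/K[1,1]]);t=np.hypot(*a)
        d=np.array([*(a/max(t,1e-9)*np.sin(t)),np.cos(t)])
    else:
        T=np.array(c['pose']);d=np.array([(u-K[0,2])/K[0,0],(v-K[1,2])/K[1,1],1])
    return T[:3,3],T[:3,:3]@d
def onz(n,u,v,z,o=None):
    p,d=ray(n,u,v,o);return p+d*(z-p[2])/d[2]
def cross(a,b):
    (p,d),(q,e)=a,b;d=d/np.linalg.norm(d);e=e/np.linalg.norm(e)
    s=np.linalg.lstsq(np.c_[d,-e],q-p,rcond=None)[0];x=p+s[0]*d;y=q+s[1]*e
    return (x+y)/2,np.linalg.norm(x-y)
E
python3 - <<'E'
from h import *
a=snap('top','top0.png');b=snap('side','side0.png')
cv2.imwrite('pics/both0.png',cv2.resize(np.hstack([a,b])[:,:,::-1],(1120,420)))
for n in('top','side'):
    c=r.get_calibration(n);print(n,np.round(c['K'],1).tolist(),np.round(c['pose'],3).tolist())
c=r.get_calibration('wrist');print(c['K'],np.round(c['tool_from_camera'],3).tolist(),r.hold_point_z)
print(r.get_obs())
E
```

```text
pics
top [[494.2, 0.0, 279.5], [0.0, 494.2, 214.1], [0.0, 0.0, 1.0]] [[-0.014, -0.991, 0.135, 421.154], [-1.0, 0.016, 0.01, 66.546], [-0.012, -0.135, -0.991, 1316.854], [0.0, 0.0, 0.0, 1.0]]
side [[530.6, 0.0, 283.8], [0.0, 530.6, 215.3], [0.0, 0.0, 1.0]] [[0.879, -0.278, 0.388, 13.758], [-0.477, -0.482, 0.735, -957.409], [-0.017, -0.831, -0.556, 865.959], [0.0, 0.0, 0.0, 1.0]]
[[325.1922621    0.         279.77445088]
 [  0.         325.1922621  204.4676482 ]
 [  0.           0.           1.        ]] [[0.002, -0.957, -0.29, 73.205], [1.0, 0.002, 0.001, 1.026], [-0.0, -0.29, 0.957, -164.069], [0.0, 0.0, 0.0, 1.0]] 18.700000000000003
{'time': 0.1, 'qpos': array([-1.45897838e+00,  2.76547403e-01,  1.50599261e+00, -1.08271966e-05,
        1.36074423e+00, -1.20998250e-01]), 'joint_velocities': array([ 0.00019239, -0.00132872, -0.00451869, -0.00017031,  0.00191701,
       -0.00052401]), 'tau': array([ 1.99946546e-03, -4.17700303e+01, -2.46405154e+01, -1.98868552e-04,
        5.72692050e-03, -2.53650779e-05]), 'ee_pos': array([ 132.59723941, -558.97473184,  209.52288833]), 'orientation': array([[ 9.73020002e-01,  2.30720686e-01, -1.99279195e-04],
       [ 2.30720691e-01, -9.73018572e-01,  1.67984348e-03],
       [ 1.93672283e-04, -1.68049914e-03, -9.99998569e-01]]), 'wrist_force': array([ 0.18975865, -0.56168923, -0.12741709]), 'moment': array([-0.02320223,  0.02235115,  0.02321717]), 'finger_force': 0.0, 'opening': 1.00129041301602}
```

View pics/top0.png

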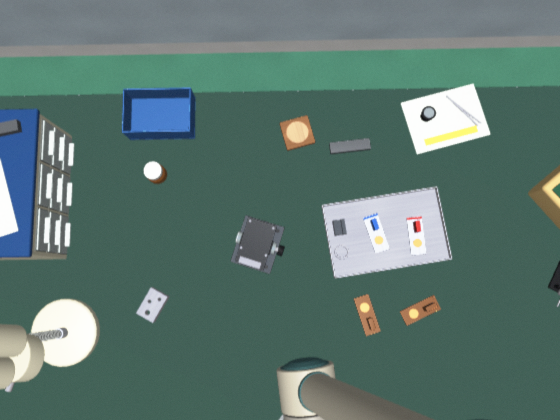

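View pics/side0.png

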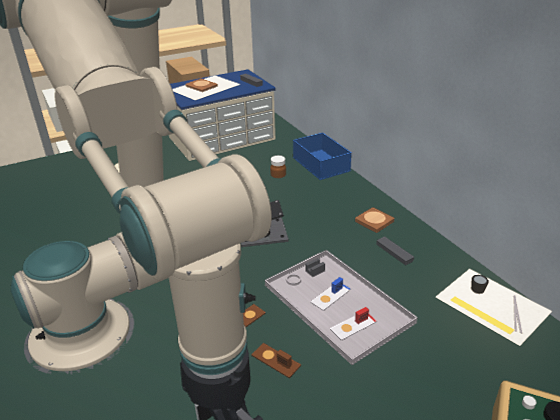

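The top view shows the blue-grip slide in the tray at about (377,232) and the red one at (417,233). Two brown look-alikes lie outside the tray at (368,315) and (421,310). The stage is at (258,243), with its clip at the low edge near (250,263). In the side view the arm hides the stage. The blue-rib slide in the tray fits the description, so I'll confirm it in an enlarged crop.

Run:
```python
from h import *
a=cv2.imread('pics/top0.png')
c=cv2.resize(a[195:285,220:440],None,fx=3.6,fy=3.6,interpolation=cv2.INTER_CUBIC);cv2.imwrite('pics/crop0.png',c)
hsv=cv2.cvtColor(a,cv2.COLOR_BGR2HSV)
def blobs(m,lab,z):
    n,_,s,ce=cv2.connectedComponentsWithStats(m.astype(np.uint8))
    for i in range(1,n):
        x,y=ce[i]
        if s[i,4]>8 and 220<x<440 and 180<y<290: print(lab,s[i],ce[i].round(1),onz('top',x,y,z).round(1))
h,s,v=hsv[...,0],hsv[...,1],hsv[...,2]
blobs((h>100)&(h<130)&(s>150)&(v>60),'blue',25)
blobs((h>10)&(h<30)&(s>90)&(v>120),'brass',8)
```

```text
blue [372 219   6  10  41] [374.5 223.9] [ 567.5 -169.8   25. ]
brass [375 237   8   7  42] [378.5 239.8] [ 526.9 -181.8    8. ]
brass [414 239   7   8  42] [417.  242.5] [ 518.2 -283.2    8. ]
```

View pics/crop0.png

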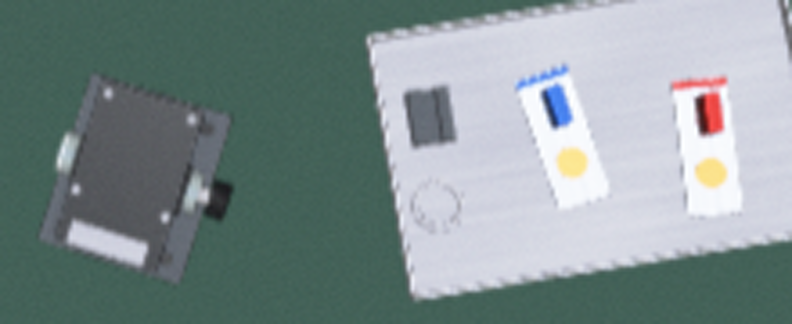

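The crop confirms it: blue rib at crop (556,107), brass disc at (571,163), bare toe at the bottom. The red and brown slides are different items. The stage's clip is at crop (107,243), with four face screws at (108,93), (192,119), (76,189) and (165,217).

Run:
```python
from h import *
for n,u,v,z in [('s1',108,93,85),('s2',192,119,85),('s3',76,189,55),('s4',165,217,55),('clip',107,243,50)]:
    print(n,onz('top',220+u/3.6,195+v/3.6,z).round(1))
```

```text
s1 [573.4 153.   85. ]
s2 [554.2  94.6  85. ]
s3 [508.8 178.2  55. ]
s4 [488.  115.2  55. ]
clip [470.5 156.8  50. ]
```

```bash
python3 -m pendant '[{"twist":[0,0,0],"slide":[45,40,0],"jaw":-1},{"twist":[0,0,0],"slide":[95,85,0],"jaw":-1},{"twist":[0,0,0],"slide":[145,130,0],"jaw":-1},{"twist":[0,0,0],"slide":[195,180,0],"jaw":-1},{"twist":[0,0,0],"slide":[245,230,0],"jaw":-1},{"twist":[0,0,0],"slide":[295,280,0],"jaw":-1},{"twist":[0,0,0],"slide":[345,330,0],"jaw":-1},{"twist":[0,0,0],"slide":[390,370,0],"jaw":-1}]'
python3 -m pendant '[{"twist":[0,0,0],"slide":[20,20,0],"jaw":-1},{"twist":[0,0,0],"slide":[20,20,0],"jaw":-1},{"twist":[0,0,0],"slide":[20,20,0],"jaw":-1}]'
python3 - <<'E'
from h import *
o=r.get_obs();im=snap('wrist','w1.png')
np.savez('w1.npz',R=o['orientation'],p=o['ee_pos'])
b=im[:,:,::-1];hsv=cv2.cvtColor(np.ascontiguousarray(b),cv2.COLOR_BGR2HSV);h,s,v=cv2.split(hsv)
for lab,m,z in [('blue',(h>100)&(h<130)&(s>150)&(v>60),38),('brass',(h>10)&(h<30)&(s>90)&(v>120),8)]:
    n,L,st,ce=cv2.connectedComponentsWithStats(m.astype(np.uint8))
    for i in range(1,n):
        if st[i,4]>60: print(lab,st[i],ce[i].round(1),onz('wrist',*ce[i],z,o).round(1))
E
```

```text
time: 1.1
ee_pos: [494.4, -215.1, 210.1]
orientation: [[0.973, 0.231, -0.0], [0.231, -0.973, -0.0], [-0.0, 0.0, -1.0]]
wrist_force: [1.3, -1.1, -0.1]
opening: 0.998
finger_force: 0.0
time: 1.48
ee_pos: [512.6, -197.2, 209.9]
orientation: [[0.973, 0.231, -0.001], [0.231, -0.973, -0.0], [-0.002, -0.0, -1.0]]
wrist_force: [-0.1, -0.3, -0.3]
opening: 1.0
finger_force: 0.0
blue [249  98  35   6 128] [265.8 100. ] [ 589.3 -165.5   38. ]
blue [260 109  12  28 283] [265.8 122.3] [ 566.9 -170.7   38. ]
brass [472   0  49  14 338] [503.2   4.3] [ 814.8 -431.     8. ]
brass [260 149  20  20 322] [269.6 158.4] [ 526.3 -183.2    8. ]
brass [343 177  19  19 286] [352.3 186.1] [ 517.6 -284.9    8. ]
brass [199 272  20  17 253] [208.5 280.2] [ 352.8 -140.2    8. ]
brass [289 303  19  15 225] [298.  309.9] [ 335.8 -266.2    8. ]
```

View pics/w1.png

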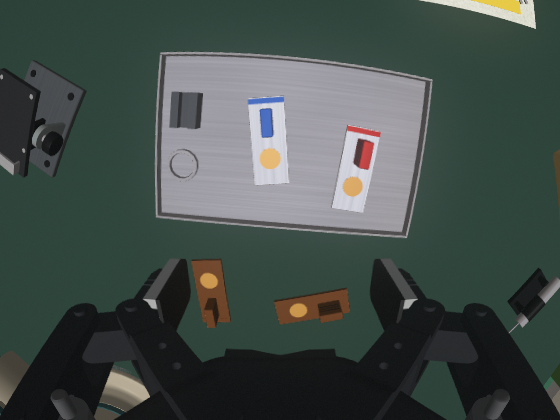

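The wrist view shows the blue slide with its rib at (266,122), brass disc at (270,158), heel stripe at (266,100) and toe edge near (272,184). The red slide is at (355,170), the browns are below the tray, and the stage is at far left. Next I'll look at the stage from two poses.

```bash
python3 -m pendant '[{"twist":[0,0,0],"slide":[-5,55,-10],"jaw":-1},{"twist":[0,0,0],"slide":[-10,110,-20],"jaw":-1},{"twist":[0,0,0],"slide":[-15,165,-30],"jaw":-1},{"twist":[0,0,0],"slide":[-20,220,-40],"jaw":-1},{"twist":[0,0,0],"slide":[-22,270,-45],"jaw":-1},{"twist":[0,0,0],"slide":[-22,277,-50],"jaw":-1},{"twist":[0,0,0],"slide":[-22,277,-50],"jaw":-1},{"twist":[0,0,0],"slide":[-22,277,-50],"jaw":-1}]'
python3 - <<'E'
from h import *
o=r.get_obs();im=snap('wrist','w2.png');np.savez('w2.npz',R=o['orientation'],p=o['ee_pos']);print(o['wrist_force'])
E
python3 -m pendant '[{"twist":[0,0,0],"slide":[0,55,0],"jaw":-1},{"twist":[0,0,0],"slide":[0,110,0],"jaw":-1},{"twist":[0,0,0],"slide":[0,110,0],"jaw":-1},{"twist":[0,0,0],"slide":[0,110,0],"jaw":-1}]'
python3 - <<'E'
from h import *
o=r.get_obs();im=snap('wrist','w3.png');np.savez('w3.npz',R=o['orientation'],p=o['ee_pos'])
a=cv2.imread('pics/w2.png')[0:300,30:430];b=cv2.imread('pics/w3.png')[0:300,130:530]
cv2.imwrite('pics/w23.png',np.vstack([a,b]))
E
```

```text
time: 2.52
ee_pos: [491.7, 78.5, 160.5]
orientation: [[0.973, 0.229, 0.0], [0.229, -0.973, -0.001], [0.0, 0.001, -1.0]]
wrist_force: [0.4, -0.5, -0.3]
opening: 0.999
finger_force: 0.0
[ 0.37035521 -0.5402654  -0.31319425]
time: 3.08
ee_pos: [491.6, 189.0, 160.3]
orientation: [[0.973, 0.23, -0.0], [0.23, -0.973, -0.001], [-0.0, 0.001, -1.0]]
wrist_force: [0.5, -0.3, -0.0]
opening: 0.999
finger_force: 0.0
```

View pics/w23.png

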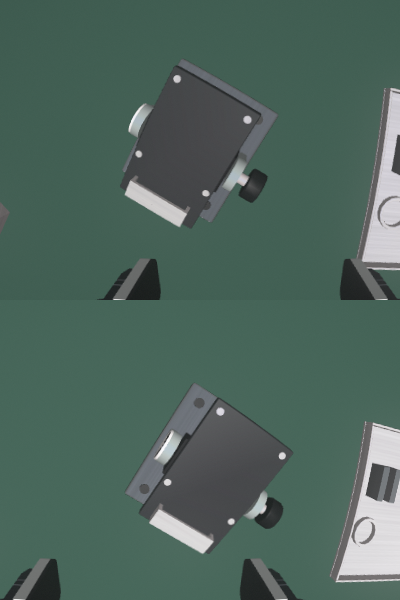

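Both views (w2 upper, w3 lower) show the four screws at full-frame (207,79), (277,119), (168,154), (236,193) and (350,111), (412,156), (297,182), (361,221). The clip lip is the pale bar at the low edge. I'll refine the centroids and triangulate.

```bash
cat > m.py <<'E'
from h import *
O={}
for k in('w1','w2','w3'):
    d=np.load(k+'.npz');O[k]=dict(orientation=d['R'],ee_pos=d['p'])
def cen(k,u,v,w=6):
    g=cv2.imread(f'pics/{k}.png',0).astype(float)[v-w:v+w+1,u-w:u+w+1];g=np.clip(g-130,0,None)
    y,x=np.mgrid[-w:w+1,-w:w+1];return u+(g*x).sum()/g.sum(),v+(g*y).sum()/g.sum()
A=[(207,79),(277,119),(168,154),(236,193)];B=[(350,111),(412,156),(297,182),(361,221)]
P=[]
for a,b in zip(A,B):
    ca,cb=cen('w2',*a),cen('w3',*b)
    p,e=cross(ray('wrist',*ca,O['w2']),ray('wrist',*cb,O['w3']));P.append(p);print(np.round(ca,1),np.round(cb,1),p.round(1),round(e,2))
P=np.array(P);c=P.mean(0);n=np.linalg.svd(P-c)[2][2];n*=np.sign(n[2])
x=(P[0]+P[1]-P[2]-P[3])/2;y=(P[0]+P[2]-P[1]-P[3])/2
print('c',c.round(1),'n',n.round(3),'tilt',np.degrees(np.arccos(n[2])),'yaw n',np.degrees(np.arctan2(-n[1],-n[0])),'x',x.round(1),np.linalg.norm(x),'yaw x',np.degrees(np.arctan2(x[1],x[0])),'slope x',np.degrees(np.arcsin(x[2]/np.linalg.norm(x))),'y',y.round(1),np.linalg.norm(y),np.degrees(np.arctan2(-y[0],y[1])))
# clip lip bright quad
for k,(u0,u1,v0,v1) in dict(w2=(145,225,170,235),w3=(270,350,200,260)).items():
    g=cv2.imread(f'pics/{k}.png',0)[v0:v1,u0:u1];m=(g>150).astype(np.uint8)
    cs=max(cv2.findContours(m,0,2)[0],key=cv2.contourArea)
    q=cv2.boxPoints(cv2.minAreaRect(cs))+[u0,v0];print(k,q.round(1).tolist(),cv2.contourArea(cs))
# slide features
im=cv2.imread('pics/w1.png');hsv=cv2.cvtColor(im,cv2.COLOR_BGR2HSV);h,s,v=cv2.split(hsv)
m=((s<60)&(v>185)).astype(np.uint8)[90:200,240:300]
cs=max(cv2.findContours(m,0,2)[0],key=cv2.contourArea);q=cv2.boxPoints(cv2.minAreaRect(cs))+[240,90]
print('slide',[onz('wrist',*p,8,O['w1']).round(1)[:2].tolist() for p in q])
st=onz('wrist',265.8,100,8,O['w1']);br=onz('wrist',269.6,158.4,8,O['w1']);print('stripe',st,br,np.degrees(np.arctan2(*(st-br)[1::-1])))
E
python3 m.py
```

```text
[206.5  78.4] [349.9 111.2] [574.5 153.2  79.7] 0.21
[277.  119.2] [411.7 155.5] [555.2  94.3  79.8] 0.22
[168.3 153.5] [297.  181.8] [508.3 177.1  63.8] 0.24
[235.2 192.8] [360.8 221.2] [487.8 114.4  64. ] 0.15
c [531.4 134.8  71.8] n [-0.208  0.071  0.976] tilt 12.679070283535946 yaw n -18.781523950493863 x [ 66.8 -22.   15.8] 72.07931517847443 yaw x -18.220492649246914 slope x 12.678473824056004 y [19.9 60.8 -0.2] 63.96768732091876 -18.168181771894798
w2 [[152.2, 193.4], [160.3, 179.9], [216.8, 213.5], [208.8, 227.0]] 943.0
w3 [[278.6, 222.7], [287.2, 207.8], [343.0, 240.2], [334.4, 255.1]] 1012.0
slide [[581.0, -145.5], [592.7, -183.4], [504.3, -211.7], [491.7, -172.2]]
stripe [ 589.79324358 -164.06218653    8.        ] [ 526.30344176 -183.26010676    8.        ] 16.82416246658081
```

```bash
python3 - <<'E'
from h import *
O={}
for k in('w2','w3'):
    d=np.load(k+'.npz');O[k]=dict(orientation=d['R'],ee_pos=d['p'])
c=np.array([531.4,134.8,71.8]);n=np.array([-.208,.069,.976]);n/=np.linalg.norm(n)
x=np.array([66.8,-22,15.8]);x-=n*(x@n);x/=np.linalg.norm(x);y=np.cross(n,x)
for a,b in [((160.3,179.9),(287.2,207.8)),((216.8,213.5),(343,240.2)),((152.2,193.4),(278.6,222.7)),((208.8,227),(334.4,255.1))]:
    p,e=cross(ray('wrist',*a,O['w2']),ray('wrist',*b,O['w3']));print(p.round(1),round(e,1),[round(float((p-c)@k),1) for k in(x,y,n)])
E
python3 -m pendant '[{"twist":[0,0,0],"slide":[36,-32,0],"jaw":1},{"twist":[0,0,0],"slide":[72,-65,0],"jaw":1},{"twist":[0,0,0],"slide":[72,-65,-30],"jaw":1},{"twist":[0,0,0],"slide":[72,-65,-60],"jaw":1},{"twist":[0,0,0],"slide":[72,-65,-70],"jaw":1},{"twist":[0,0,0],"slide":[72,-65,-74],"jaw":1},{"twist":[0,0,0],"slide":[72,-65,-74],"jaw":1}]'
python3 -m pendant '[{"twist":[0,0,0],"slide":[0,0,-1],"jaw":1},{"twist":[0,0,0],"slide":[0,0,-2],"jaw":1},{"twist":[0,0,0],"slide":[0,0,-3],"jaw":1},{"twist":[0,0,0],"slide":[0,0,-3],"jaw":1}]'
```

```text
[485.3 179.9  66.5] 0.7 [-57.7, 28.4, 7.5]
[468.3 125.9  68.5] 1.0 [-56.5, -28.2, 9.3]
[472.9 184.2  71.1] 0.2 [-69.4, 28.6, 14.9]
[455.2 130.2  71.9] 0.6 [-69.2, -28.2, 15.6]
time: 4.0
ee_pos: [564.0, 124.9, 87.1]
orientation: [[0.973, 0.23, 0.001], [0.23, -0.973, -0.0], [0.001, 0.0, -1.0]]
wrist_force: [0.6, -0.4, -0.1]
opening: 0.003
finger_force: 0.0
time: 4.5
ee_pos: [563.3, 125.3, 83.3]
orientation: [[0.973, 0.231, -0.0], [0.231, -0.973, -0.0], [-0.0, 0.0, -1.0]]
wrist_force: [-0.5, 0.6, -0.5]
opening: -0.001
finger_force: 0.0
```

```bash
for i in 1; do python3 -m pendant '[{"twist":[0,0,0],"slide":[0,0,-0.5],"jaw":1},{"twist":[0,0,0],"slide":[0,0,-1],"jaw":1},{"twist":[0,0,0],"slide":[0,0,-1],"jaw":1}]' | egrep 'ee_pos|wrist'; done; python3 -m pendant '[{"twist":[0,0,0],"slide":[0,0,-0.5],"jaw":1},{"twist":[0,0,0],"slide":[0,0,-1],"jaw":1},{"twist":[0,0,0],"slide":[0,0,-1],"jaw":1}]' | egrep 'ee_pos|wrist'
```

```text
ee_pos: [563.3, 125.1, 82.3]
wrist_force: [-0.0, 0.5, -0.2]
ee_pos: [563.3, 125.2, 81.3]
wrist_force: [-0.0, 0.2, -0.3]
```

```bash
python3 -m pendant '[{"twist":[0,0,0],"slide":[0,0,-0.5],"jaw":1},{"twist":[0,0,0],"slide":[0,0,-1],"jaw":1},{"twist":[0,0,0],"slide":[0,0,-1],"jaw":1}]' | egrep 'ee_pos|wrist';  python3 -m pendant '[{"twist":[0,0,0],"slide":[0,0,-0.5],"jaw":1},{"twist":[0,0,0],"slide":[0,0,-0.5],"jaw":1}]' | egrep 'ee_pos|wrist'
```

```text
ee_pos: [563.3, 125.1, 80.3]
wrist_force: [0.5, -0.8, -0.1]
ee_pos: [563.4, 125.2, 79.8]
wrist_force: [1.4, 0.1, -0.3]
```

```bash
python3 -m pendant '[{"twist":[0,0,0],"slide":[0,0,-0.5],"jaw":1},{"twist":[0,0,0],"slide":[0,0,-1],"jaw":1},{"twist":[0,0,0],"slide":[0,0,-1],"jaw":1}]' | egrep 'ee_pos|wrist'
```

```text
ee_pos: [563.4, 125.1, 78.8]
wrist_force: [-0.1, 0.8, -0.3]
```

```bash
python3 -m pendant '[{"twist":[0,0,0],"slide":[0,0,-0.5],"jaw":1},{"twist":[0,0,0],"slide":[0,0,-0.5],"jaw":1}]' | egrep 'time|ee_pos|wrist'
```

```text
time: 6.5
ee_pos: [563.3, 125.1, 78.3]
wrist_force: [0.2, -0.1, 0.4]
```

```bash
python3 -m pendant '[{"twist":[0,0,0],"slide":[0,0,-0.5],"jaw":1},{"twist":[0,0,0],"slide":[0,0,-0.5],"jaw":1}]' | egrep 'time|ee_pos|wrist'
```

```text
time: 6.75
ee_pos: [563.3, 125.2, 77.8]
wrist_force: [0.3, -0.2, -0.6]
```

```bash
python3 -m pendant '[{"twist":[0,0,0],"slide":[0,0,-0.5],"jaw":1},{"twist":[0,0,0],"slide":[0,0,-0.5],"jaw":1}]' | egrep 'time|ee_pos|wrist'
```

```text
time: 7.0
ee_pos: [563.3, 125.2, 77.3]
wrist_force: [0.5, 0.2, -0.4]
```

```bash
python3 -m pendant '[{"twist":[0,0,0],"slide":[0,0,-0.5],"jaw":1},{"twist":[0,0,0],"slide":[0,0,-0.8],"jaw":1}]' | egrep 'time|ee_pos|wrist'
```

```text
time: 7.25
ee_pos: [563.3, 125.2, 76.5]
wrist_force: [-0.4, 0.1, 0.1]
```

```bash
python3 -m pendant '[{"twist":[0,0,0],"slide":[0,0,-0.5],"jaw":1},{"twist":[0,0,0],"slide":[0,0,-0.8],"jaw":1}]' | egrep 'time|ee_pos|wrist'
```

```text
time: 7.5
ee_pos: [563.4, 125.1, 75.7]
wrist_force: [-0.5, -0.5, -0.3]
```

```bash
python3 -c "
import numpy as np
from workcell import r
o=r.get_obs();print(o['tau'].round(2),o['moment'].round(2),o['wrist_force'].round(2),o['ee_pos'].round(2))"
```

```text
[ -0.   -44.23 -20.78  -0.     0.    -0.  ] [ 0.04 -0.01 -0.01] [-0.51 -0.48 -0.3 ] [563.37 125.14  75.7 ]
```

Run:
```python
from h import *
a=snap('wrist','w4.png');b=snap('side','s4.png')
cv2.imwrite('pics/t4.png',np.hstack([a[130:420,180:460],b[150:300,160:330].repeat(2,0).repeat(2,1)[:290]])[:,:,::-1])
```

```text
(no output)
```

View pics/t4.png

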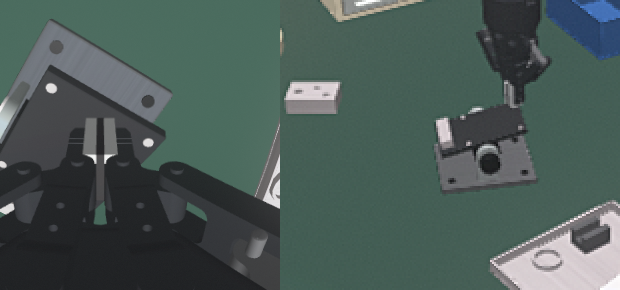

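The picture shows the fingertips just above, or barely at, the upper part of the face near crop (97,120). I'll keep going down in small steps.

```bash
python3 -m pendant '[{"twist":[0,0,0],"slide":[0,0,-0.5],"jaw":1},{"twist":[0,0,0],"slide":[0,0,-1],"jaw":1},{"twist":[0,0,0],"slide":[0,0,-1],"jaw":1}]' | egrep 'time|ee_pos|wrist'
```

```text
time: 7.98
ee_pos: [563.3, 125.2, 74.7]
wrist_force: [-0.0, 0.2, -0.2]
```

```bash
python3 -m pendant '[{"twist":[0,0,0],"slide":[0,0,-0.5],"jaw":1},{"twist":[0,0,0],"slide":[0,0,-1],"jaw":1},{"twist":[0,0,0],"slide":[0,0,-1],"jaw":1}]' | egrep 'time|ee_pos|wrist'
```

```text
time: 8.35
ee_pos: [563.3, 125.1, 73.6]
wrist_force: [-0.7, -0.7, -0.1]
```

Run:
```python
from h import *
P=np.array([[574.5,153.2,79.7],[555.2,94.3,79.8]])
o=r.get_obs();im=snap('wrist','w5.png')
c=r.get_calibration('wrist');K=c['K']
def proj(p,o):
    T=np.eye(4);T[:3,:3]=o['orientation'];T[:3,3]=o['ee_pos'];T=T@np.array(c['tool_from_camera'])
    q=T[:3,:3].T@(p-T[:3,3]);t=np.arctan2(np.hypot(q[0],q[1]),q[2]);f=K[0,0]*t/np.hypot(q[0],q[1]);return K[0,2]+f*q[0],K[1,2]+f*q[1]
for p in P: print('screw pred',np.round(proj(p,o),1))
print('tip pred',np.round(proj(np.array(o['ee_pos']),o),1), 'up-edge pred',np.round(proj(np.array(o['ee_pos'])+11*o['orientation'][:,0],o),1))
g=cv2.cvtColor(im,cv2.COLOR_RGB2GRAY)
n,_,s,ce=cv2.connectedComponentsWithStats((g>180).astype(np.uint8))
print([(s[i,4],ce[i].round(1).tolist()) for i in range(1,n) if 20<s[i,4]<300])
cv2.imwrite('pics/t5.png',cv2.resize(im[200:330,210:350,::-1],None,fx=4,fy=4,interpolation=cv2.INTER_CUBIC))
```

```text
screw pred [229.9 219. ]
screw pred [328.2 273.9]
tip pred [277.6 245.2] up-edge pred [277.6 226.6]
[(np.int32(78), [230.3, 219.1]), (np.int32(28), [550.7, 243.1]), (np.int32(61), [328.4, 273.9]), (np.int32(31), [273.0, 287.4]), (np.int32(33), [286.2, 287.3]), (np.int32(35), [181.0, 295.5]), (np.int32(94), [185.7, 339.5]), (np.int32(76), [529.9, 355.2]), (np.int32(71), [501.0, 409.4])]
```

View pics/t5.png

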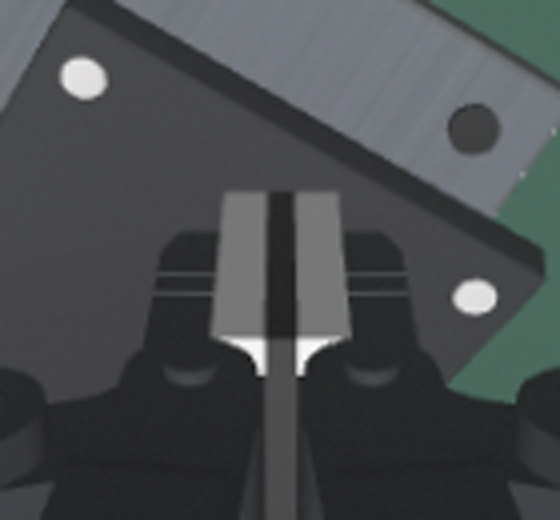

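```bash
python3 -m pendant '[{"twist":[0,0,0],"slide":[0,0,-0.6],"jaw":1},{"twist":[0,0,0],"slide":[0,0,-1.2],"jaw":1}]' | egrep 'time|ee_pos|wrist'
```

```text
time: 8.65
ee_pos: [563.4, 125.2, 72.5]
wrist_force: [-0.5, 0.6, 0.3]
```

```bash
python3 -m pendant '[{"twist":[0,0,0],"slide":[0,0,-0.6],"jaw":1},{"twist":[0,0,0],"slide":[0,0,-1.2],"jaw":1}]' | egrep 'time|ee_pos|wrist'
```

```text
time: 8.9
ee_pos: [563.4, 125.2, 71.3]
wrist_force: [0.2, -0.0, -0.4]
```

Run:
```python
from h import *
c=r.get_calibration('side');K=np.array(c['K']);T=np.linalg.inv(c['pose'])
def pj(p): q=T[:3,:3]@p+T[:3,3];q=K@q;return (q[:2]/q[2]).round(1)
for z in(60,71.3,75.7,80,85,90,100): print(z,pj(np.array([563.4,125.1,z])))
for p in [[574.5,153.2,79.7],[555.2,94.3,79.8],[508.3,177.1,63.8],[487.8,114.4,64]]: print('screw',pj(np.array(p)))
b=snap('side','s6.png');a=cv2.imread('pics/s4.png');b=b[:,:,::-1]
g=cv2.cvtColor(a,cv2.COLOR_BGR2GRAY)
print(g[190:216,262:290])
```

```text
60 [276.8 213.5]
71.3 [276.7 210. ]
75.7 [276.6 208.7]
80 [276.6 207.3]
85 [276.5 205.8]
90 [276.5 204.3]
100 [276.4 201.1]
screw [275.4 201.6]
screw [279.2 213.7]
screw [250.4 208.8]
screw [253.6 222. ]
[[ 86  85  84  84  83  84  86  87  88  59 104 118  68  43  43  43  41  48
   45  43  42  35  36  48  49  58  81  88]
 [ 85  85  84  86  86  86  85  85  87  61 172 171 102  46  34  38  43  48
   46  40  41  47  62  84  93  89  88  86]
 [ 84  85  85  87  85  85  85  86  86  63 125  86 125 106  54  38  40  42
   41  40  60  86  90  87  86  86  85  84]
 [ 85  85  85  86  86  86  84  87  85  62 127  88 121 150 105  50  39  42
   43  36  78  90  87  84  84  84  85  86]
 [ 84  85  84  85  86  85  85  87  85  61 128  89 118 145 112  58  38  48
   52  42  76  89  86  86  86  86  85  84]
 [ 85  84  87  86  83  86  86  84  87  62 130  90 119 145 109  56  38  43
   49  38  75  88  85  86  85  85  85  86]
 [ 88  85  85  85  85  87  84  87  84  67 126  87 119 145 110  58  39  39
   36  38  77  88  86  83  86  86  84  85]
 [ 86  84  85  85  85  84  85  87  85  66 103  77 117 144 108  57  38  40
   
[... 1446 characters left out ...]
 61  63  63  63  61  62  62  60  62  63  61  61  62  63  63  62  62  63
   58  67  83  87  87  85  85  86  84  85]
 [ 63  63  62  61  62  64  62  62  61  63  62  65  62  61  62  62  61  57
   57  60  78  88  87  86  85  86  86  84]
 [ 61  62  64  61  62  63  61  61  61  64  63  62  64  63  60  62  58  76
   84  66  61  80  85  85  85  85  85  85]
 [ 61  63  63  60  64  62  62  63  62  60  62  63  61  61  61  60  56 134
  154  98  65  84  88  86  85  84  85  84]
 [ 63  62  63  62  64  64  62  63  63  61  64  60  62  63  63  62  58 120
  128  79  62  78  86  86  85  85  84  86]
 [ 61  64  64  63  62  62  63  64  62  64  64  62  63  63  62  62  57  63
   56  36  33  50  76  85  85  86  85  84]]
```

Side-camera geometry puts the fingertips about 14 mm above the nominal TCP, so contact should come lower. Continuing.

```bash
python3 -m pendant '[{"twist":[0,0,0],"slide":[0,0,-1],"jaw":1},{"twist":[0,0,0],"slide":[0,0,-2],"jaw":1}]' | egrep 'time|ee_pos|wrist|open'
```

```text
time: 9.2
ee_pos: [563.4, 125.2, 69.3]
wrist_force: [-0.6, 0.4, 0.1]
opening: -0.004
```

```bash
python3 -m pendant '[{"twist":[0,0,0],"slide":[0,0,-0.8],"jaw":1},{"twist":[0,0,0],"slide":[0,0,-1.5],"jaw":1}]' | egrep 'time|ee_pos|wrist'
```

```text
time: 9.45
ee_pos: [563.4, 125.2, 67.8]
wrist_force: [0.7, -0.7, 0.4]
```

```bash
python3 -m pendant '[{"twist":[0,0,0],"slide":[0,0,-0.8],"jaw":1},{"twist":[0,0,0],"slide":[0,0,-1.2],"jaw":1}]' | egrep 'time|ee_pos|wrist'
```

```text
time: 9.7
ee_pos: [563.3, 125.2, 66.6]
wrist_force: [0.0, 0.2, 0.7]
```

```bash
python3 -m pendant '[{"twist":[0,0,0],"slide":[0,0,-1],"jaw":1},{"twist":[0,0,0],"slide":[0,0,-1],"jaw":1}]' | egrep 'time|ee_pos|wrist'
```

```text
time: 9.95
ee_pos: [563.3, 125.1, 65.5]
wrist_force: [0.6, -0.7, 0.3]
```

```bash
python3 -m pendant '[{"twist":[0,0,0],"slide":[0,0,-1],"jaw":1},{"twist":[0,0,0],"slide":[0,0,-1],"jaw":1}]' | egrep 'time|ee_pos|wrist'
```

```text
time: 10.2
ee_pos: [563.3, 125.2, 64.6]
wrist_force: [-0.1, 0.1, 0.3]
```

Run:
```python
from h import *
b=snap('side','s7.png')[:,:,::-1]
g=cv2.cvtColor(np.ascontiguousarray(b),cv2.COLOR_BGR2GRAY);print(g[198:214,268:286])
snap('wrist','w7.png')
a=cv2.imread('pics/w7.png')
cv2.imwrite('pics/t7.png',np.hstack([cv2.resize(b[170:240,230:310],(480,420),interpolation=cv2.INTER_CUBIC),cv2.resize(a[215:315,240:316],(320,420),interpolation=cv2.INTER_CUBIC)]))
```

```text
[[ 87  84  84  75 107  79 116 144 109  58  35  46  50  42  64  83  87  84]
 [ 86  87  86  79 107  93 101 135 112  56  34  44  46  37  69  85  87  86]
 [ 86  86  85  72 106  94 101 136 113  58  35  45  47  36  75  89  85  85]
 [ 84  84  87  72 107  93  99 136 127  73  35  38  40  33  65  84  86  84]
 [ 72  67  79  62 105  94 101 136 114  61  39  41  43  38  64  85  86  85]
 [ 70  60  58  55 109  97 101 135 114  61  40  43  53  45  63  85  86  87]
 [ 59  61  60  59  89  87 103 136 128  68  32  48  45  69  87  87  85  84]
 [ 60  63  62  61  69  82 101 136 130  83  47  82  89  88  90  86  84  86]
 [ 62  63  63  63  58  63  76 121 141 128  93  94  81  81  85  86  86  85]
 [ 64  63  61  59  60  58  56  66 102 105  71  55  66  84  85  85  85  85]
 [ 61  61  63  63  62  62  63  59  55  57  60  60  58  78  86  87  87  85]
 [ 62  61  62  61  60  64  62  62  62  63  63  62  60  65  81  86  86  83]
 [ 60  62  63  62  61  62  62  61  61  64  61  58  61  67  83  87  87  86]
 [ 60  60  63  64  62  62  61  61  62  61  63  59  58  59  77  87  84  86]
 [ 62  60  63  61  63  63  61  60  61  62  58  77  85  66  61  80  85  85]
 [ 64  61  61  64  62  63  64  61  62  60  57 133 154  98  65  81  85  86]]
```

View pics/t7.png

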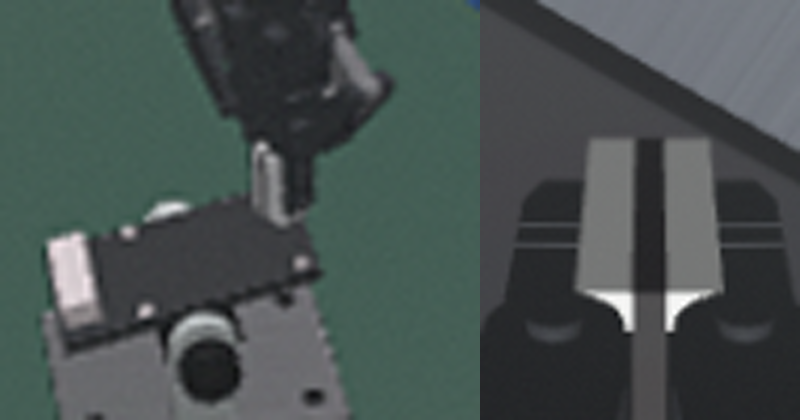

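The tips are now right at the face in the side view (tip near crop (285,218)). Touching.

```bash
python3 -m pendant '[{"twist":[0,0,0],"slide":[0,0,-1],"jaw":1},{"twist":[0,0,0],"slide":[0,0,-1],"jaw":1}]' | egrep 'time|ee_pos|wrist'
```

```text
time: 10.55
ee_pos: [563.3, 125.2, 63.5]
wrist_force: [-0.2, 0.5, -0.1]
```

```bash
python3 -m pendant '[{"twist":[0,0,0],"slide":[0,0,-1],"jaw":1},{"twist":[0,0,0],"slide":[0,0,-1],"jaw":1}]' | egrep 'time|ee_pos|wrist'
```

```text
time: 10.8
ee_pos: [563.3, 125.2, 62.5]
wrist_force: [0.4, 0.5, 0.3]
```

Contact is still not there, so I'll drop the finger touch and confirm the angle with the slide itself. Vision gives 12.7°. Now the grasp.

```bash
python3 -m pendant '[{"twist":[0,0,0],"slide":[0,0,50],"jaw":1},{"twist":[0,0,0],"slide":[0,-10,90],"jaw":-1},{"twist":[0,0,0],"slide":[0,-65,90],"jaw":-1},{"twist":[0,0,0],"slide":[0,-120,90],"jaw":-1},{"twist":[0,0,0],"slide":[0,-175,90],"jaw":-1},{"twist":[0,0,3.6],"slide":[0,-230,90],"jaw":-1},{"twist":[0,0,3.6],"slide":[3,-280,80],"jaw":-1},{"twist":[0,0,3.6],"slide":[3,-296,60],"jaw":-1}]' | egrep 'time|ee_pos|wrist'
python3 -m pendant '[{"twist":[0,0,0],"slide":[0,0,-25],"jaw":-1},{"twist":[0,0,0],"slide":[0,0,-50],"jaw":-1},{"twist":[0,0,0],"slide":[0,0,-75],"jaw":-1},{"twist":[0,0,0],"slide":[0,0,-75],"jaw":-1}]'
```

```text
time: 11.8
ee_pos: [567.3, -174.5, 123.2]
wrist_force: [-0.1, 0.8, 0.1]
time: 12.3
ee_pos: [564.7, -170.2, 45.8]
orientation: [[0.957, 0.291, -0.004], [0.291, -0.957, 0.002], [-0.004, -0.003, -1.0]]
wrist_force: [-0.2, -0.2, 0.4]
opening: 1.002
finger_force: 0.0
```

Run:
```python
from h import *
o=r.get_obs();im=snap('wrist','w8.png')
hsv=cv2.cvtColor(im,cv2.COLOR_RGB2HSV);h,s,v=cv2.split(hsv)
R=np.array(o['orientation']);p0=np.array(o['ee_pos'])
for lab,m,z in [('blue',(h>100)&(h<130)&(s>150)&(v>60),38),('brass',(h>10)&(h<30)&(s>90)&(v>120),8)]:
    n,L,st,ce=cv2.connectedComponentsWithStats(m.astype(np.uint8))
    for i in range(1,n):
        if st[i,4]>100:
            q=cv2.boxPoints(cv2.minAreaRect(np.argwhere(L==i)[:,::-1].astype(np.float32)))
            print(lab,st[i],ce[i].round(1),[(R.T@(onz('wrist',*c,z,o)-p0)).round(1)[:2].tolist() for c in [ce[i],*q]])
```

```text
blue [250 180  62   9 530] [280.3 184.2] [[32.6, 1.4], [34.9, -15.1], [35.0, 18.0], [30.5, 18.1], [30.4, -15.2]]
blue [271 213  20  46 867] [280.1 235.3] [[2.7, 1.3], [-11.8, -4.0], [16.1, -3.8], [16.1, 6.8], [-11.8, 7.2]]
brass [539   0  21  30 424] [549.4  14.9] [[170.7, 215.8], [162.8, 192.7], [180.9, 204.7], [179.4, 240.4], [160.1, 226.4]]
brass [264 261  34  29 767] [280.4 275.2] [[-40.3, 1.7], [-29.1, -9.8], [-29.0, 13.1], [-52.0, 13.7], [-52.1, -10.2]]
```

```bash
python3 -m pendant '[{"twist":[0,0,0],"slide":[2.5,-1,-15],"jaw":-1},{"twist":[0,0,0],"slide":[2.5,-1,-30],"jaw":-1},{"twist":[0,0,0],"slide":[2.5,-1,-38],"jaw":-1},{"twist":[0,0,0],"slide":[2.5,-1,-39],"jaw":0},{"twist":[0,0,0],"slide":[2.5,-1,-39],"jaw":1},{"twist":[0,0,0],"slide":[2.5,-1,-39],"jaw":1},{"twist":[0,0,0],"slide":[2.5,-1,-39],"jaw":1},{"twist":[0,0,0],"slide":[2.5,-1,-39],"jaw":1}]' 40
python3 - <<'E'
from h import *
a=snap('wrist','w9.png');b=snap('side','s9.png')
cv2.imwrite('pics/t9.png',np.hstack([a[150:350,190:370].repeat(2,0).repeat(2,1),cv2.resize(b[250:350,290:390],(400,400))])[:,:,::-1])
E
```

```text
time: 13.35
ee_pos: [569.2, -172.0, 9.2]
orientation: [[0.957, 0.291, 0.001], [0.291, -0.957, -0.0], [0.001, 0.001, -1.0]]
wrist_force: [-0.7, 0.9, 1.6]
opening: 0.126
finger_force: 41.4
```

View pics/t9.png

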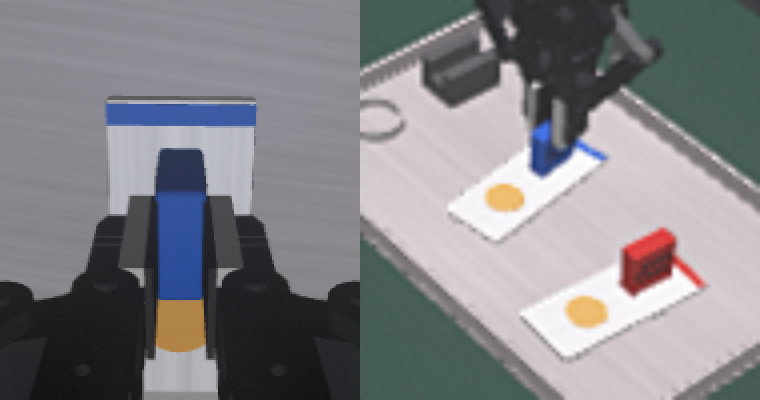

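The grip is good: the pads are on both sides of the blue rib (crop (180,240)), square to the plate, with fingers clear of the plate. The red slide is untouched. Now lift, turn, and work out the insertion pose.

```bash
cat > t.py <<'E'
from h import *
from scipy.spatial.transform import Rotation as Ro
TH,YAW=12.7,-18.4
def Rs(pitch): return (Ro.from_euler('z',YAW,degrees=True)*Ro.from_euler('y',-pitch,degrees=True)).as_matrix()
F=Rs(TH);x,y,n=F.T
S=np.array([531.4,134.8,71.8])-66.5*x
TOE=np.array([-73.8,0,6.2])
def tool(pitch): return Rs(pitch)@np.diag([1,-1,-1.])
def go(pitch,a,h,toe=TOE,S=S,lat=0):
    """shift & twist from the measured pose to put the toe a up-slope, h above the face"""
    o=r.get_obs();R=np.array(o['orientation']);Rt=tool(pitch)
    T=S+a*x+lat*y+h*n-Rt@toe
    print('TCP',T.round(1),'slide',(T-o['ee_pos']).round(1),'twist',np.degrees(Ro.from_matrix(Rt@R.T).as_rotvec()).round(1))
def now(toe=TOE,S=S):
    o=r.get_obs();R=np.array(o['orientation']);d=o['ee_pos']+R@toe-S;f=o['wrist_force']
    print('toe a,lat,h',[round(float(d@k),1) for k in(x,y,n)],'F x,y,n',[round(float(f@k),1) for k in(x,y,n)],'pitch',np.degrees(np.arcsin(R[2,0])).round(2),'M',np.round([o['moment']@k for k in(x,y,n)],2),'grip',round(float(o['finger_force']),1),'t',round(o['time'],2))
E
python3 -m pendant '[{"twist":[0,0,0],"slide":[0,0,4],"jaw":1},{"twist":[0,0,0],"slide":[0,0,30],"jaw":1},{"twist":[0,0,0],"slide":[0,0,70],"jaw":1},{"twist":[0,0,0],"slide":[0,0,110],"jaw":1},{"twist":[0,0,0],"slide":[0,10,130],"jaw":1},{"twist":[0,0,-9],"slide":[0,40,130],"jaw":1},{"twist":[0,0,-18],"slide":[0,80,130],"jaw":1},{"twist":[0,0,-27],"slide":[0,120,130],"jaw":1}]'
python3 -c "
from t import *
go(20,35,15)"
```

```text
time: 14.45
ee_pos: [568.4, -50.9, 138.4]
orientation: [[0.984, -0.18, -0.001], [-0.18, -0.984, -0.0], [-0.001, 0.0, -1.0]]
wrist_force: [-0.2, -0.6, -1.0]
opening: 0.126
finger_force: 40.9
TCP [562.9 124.3 110.6] slide [ -5.5 175.2 -27.8] twist [ -5.  -19.4  -7.9]
```

```bash
python3 -m pendant '[{"twist":[0,0,0],"slide":[0,45,5],"jaw":1},{"twist":[-1,-4,-2],"slide":[-2,90,5],"jaw":1},{"twist":[-2.5,-9.7,-4],"slide":[-3,130,0],"jaw":1},{"twist":[-4,-15,-6],"slide":[-5,165,-10],"jaw":1},{"twist":[-5,-19.4,-7.9],"slide":[-5.5,175,-20],"jaw":1},{"twist":[-5,-19.4,-7.9],"slide":[-5.5,175,-28],"jaw":1},{"twist":[-5,-19.4,-7.9],"slide":[-5.5,175,-28],"jaw":1}]'
python3 -c "
from t import *
now();go(20,30,4)
import cv2
im=snap('wrist','w10.png');snap('side','s10.png')
hsv=cv2.cvtColor(im,cv2.COLOR_RGB2HSV);h,s,v=cv2.split(hsv);o=r.get_obs()
R=np.array(o['orientation']);p0=np.array(o['ee_pos'])
# heel stripe in tool frame (plate top, tool z = 1.2)
n_,L,st,ce=cv2.connectedComponentsWithStats(((h>100)&(h<130)&(s>150)&(v>60)).astype(np.uint8))
for i in range(1,n_):
  if st[i,4]>100:
    P,d=ray('wrist',*ce[i],o);P=R.T@(P-p0);d=R.T@d;print(st[i],ce[i].round(1),(P+d*(1.2-P[2])/d[2]).round(1))
"
```

```text
time: 15.32
ee_pos: [563.4, 122.6, 110.1]
orientation: [[0.894, -0.31, 0.323], [-0.29, -0.951, -0.109], [0.341, 0.004, -0.94]]
wrist_force: [-0.3, 0.3, -0.2]
opening: 0.125
finger_force: 40.9
toe a,lat,h [35.9, -2.0, 14.4] F x,y,n [-0.4, 0.2, -0.1] pitch 19.92 M [-0.    0.21  0.05] grip 40.9 t 15.32
TCP [560.6 125.1  98.7] slide [ -2.9   2.5 -11.3] twist [ 0.2 -0.1 -0.3]
[   0    0   59  111 5392] [26.6 46.7] [ 126.8 -157.2    1.2]
[243 202  75  11 731] [279.4 206.8] [22.6  1.1  1.2]
[ 268  245   25   55 1210] [279.5 271.9] [-16.6   1.2   1.2]
```

```bash
python3 -m pendant '[{"twist":[0.2,0,-0.3],"slide":[-1.5,1.2,-5],"jaw":1},{"twist":[0.2,0,-0.3],"slide":[-2.9,2.5,-11.3],"jaw":1},{"twist":[0.2,0,-0.3],"slide":[-2.9,2.5,-11.3],"jaw":1},{"twist":[0.2,0,-0.3],"slide":[-2.9,2.5,-11.3],"jaw":1}]'|grep force; python3 -c "
from t import *
now()"
python3 -m pendant '[{"twist":[0,0,0],"slide":[0.2,-0.1,-1],"jaw":1},{"twist":[0,0,0],"slide":[0.4,-0.1,-2],"jaw":1},{"twist":[0,0,0],"slide":[0.4,-0.1,-2],"jaw":1}]'|grep force; python3 -c "
from t import *
now()"
python3 -m pendant '[{"twist":[0,0,0],"slide":[0.1,0,-0.5],"jaw":1},{"twist":[0,0,0],"slide":[0.2,-0.1,-1],"jaw":1},{"twist":[0,0,0],"slide":[0.2,-0.1,-1],"jaw":1}]'|grep force; python3 -c "
from t import *
now()"
```

```text
wrist_force: [-0.6, -0.3, -0.8]
finger_force: 40.9
toe a,lat,h [29.9, 0.5, 4.6] F x,y,n [-0.6, -0.5, -0.7] pitch 19.95 M [-0.03  0.15 -0.02] grip 40.9 t 15.93
wrist_force: [-0.4, 0.4, 0.4]
finger_force: 40.9
toe a,lat,h [29.8, 0.6, 2.6] F x,y,n [-0.4, 0.2, 0.5] pitch 19.95 M [-0.02  0.23 -0.03] grip 40.9 t 16.3
wrist_force: [0.4, -0.8, -1.2]
finger_force: 40.9
toe a,lat,h [29.8, 0.5, 1.6] F x,y,n [0.4, -0.7, -1.3] pitch 19.95 M [-0.02  0.22 -0.01] grip 40.9 t 16.68
```

```bash
for i in 1; do python3 -m pendant '[{"twist":[0,0,0],"slide":[0.1,0,-0.5],"jaw":1},{"twist":[0,0,0],"slide":[0.2,-0.1,-0.8],"jaw":1}]'|grep force; python3 -c "
from t import *
now()"; done
python3 -m pendant '[{"twist":[0,0,0],"slide":[0.1,0,-0.4],"jaw":1},{"twist":[0,0,0],"slide":[0.2,-0.1,-0.8],"jaw":1}]'|grep force; python3 -c "
from t import *
now()"
```

```text
wrist_force: [0.1, -0.3, -0.3]
finger_force: 40.9
toe a,lat,h [29.9, 0.5, 0.8] F x,y,n [0.1, -0.2, -0.4] pitch 19.95 M [-0.02  0.24  0.04] grip 40.9 t 16.93
wrist_force: [0.1, -0.6, -1.7]
finger_force: 40.9
toe a,lat,h [29.9, 0.4, -0.1] F x,y,n [-0.1, -0.6, -1.7] pitch 19.96 M [ 0.01  0.21 -0.02] grip 40.9 t 17.18
```

```bash
python3 -m pendant '[{"twist":[0,0,0],"slide":[0.1,0,-0.4],"jaw":1},{"twist":[0,0,0],"slide":[0.1,0,-0.7],"jaw":1}]'|grep wr; python3 -c "
from t import *
now()"
python3 -m pendant '[{"twist":[0,0,0],"slide":[0.1,0,-0.4],"jaw":1},{"twist":[0,0,0],"slide":[0.1,0,-0.7],"jaw":1}]'|grep wr; python3 -c "
from t import *
now()"
```

```text
wrist_force: [-0.2, -0.4, -0.9]
toe a,lat,h [29.8, 0.4, -0.8] F x,y,n [-0.2, -0.4, -0.8] pitch 19.95 M [ 0.01  0.27 -0.02] grip 41.0 t 17.43
wrist_force: [0.1, 0.4, 0.4]
toe a,lat,h [30.1, 0.6, -1.3] F x,y,n [0.0, 0.4, 0.4] pitch 19.99 M [-0.09  0.2  -0.  ] grip 41.1 t 17.68
```

```bash
python3 -m pendant '[{"twist":[0,0,0],"slide":[0.1,0,-0.4],"jaw":1},{"twist":[0,0,0],"slide":[0.1,0,-0.7],"jaw":1}]'|grep wr; python3 -c "
from t import *
now()"
```

```text
wrist_force: [0.4, -1.4, 2.8]
toe a,lat,h [30.4, 0.7, -1.9] F x,y,n [1.4, -1.2, 2.5] pitch 20.02 M [-0.12  0.04  0.01] grip 41.3 t 17.93
```

Toe contact with the face comes at h ≈ -1.1 mm (force +3.5 N, moment change). Lift slightly and slide down into the clip.

```bash
python3 -m pendant '[{"twist":[0,0,0],"slide":[-0.3,0.1,1.3],"jaw":1},{"twist":[0,0,0],"slide":[-6.8,2.3,-0.3],"jaw":1},{"twist":[0,0,0],"slide":[-12.4,4.1,-1.6],"jaw":1},{"twist":[0,0,0],"slide":[-16.1,5.3,-2.5],"jaw":1},{"twist":[0,0,0],"slide":[-16.1,5.3,-2.5],"jaw":1}]'|grep wr; python3 -c "
from t import *
now()"
python3 -m pendant '[{"twist":[0,0,0],"slide":[-1.9,0.6,-0.4],"jaw":1},{"twist":[0,0,0],"slide":[-3.7,1.2,-0.9],"jaw":1},{"twist":[0,0,0],"slide":[-5.6,1.8,-1.3],"jaw":1},{"twist":[0,0,0],"slide":[-5.6,1.8,-1.3],"jaw":1}]'|grep wr; python3 -c "
from t import *
now()"
```

```text
wrist_force: [-0.4, -0.3, -0.3]
toe a,lat,h [11.7, 0.3, -0.9] F x,y,n [-0.4, -0.4, -0.2] pitch 19.9 M [-0.02  0.28  0.  ] grip 41.0 t 18.55
wrist_force: [-1.6, 0.8, -0.7]
toe a,lat,h [6.3, 0.3, -0.9] F x,y,n [-1.9, 0.3, -0.3] pitch 19.93 M [-0.    0.32  0.02] grip 41.0 t 19.05
```

```bash
python3 -m pendant '[{"twist":[0,0,0],"slide":[-1.9,0.6,-0.4],"jaw":1},{"twist":[0,0,0],"slide":[-3.7,1.2,-0.9],"jaw":1},{"twist":[0,0,0],"slide":[-3.7,1.2,-0.9],"jaw":1}]'|grep wr; python3 -c "
from t import *
now()"
python3 -m pendant '[{"twist":[0,0,0],"slide":[-0.9,0.3,-0.2],"jaw":1},{"twist":[0,0,0],"slide":[-1.4,0.5,-0.3],"jaw":1},{"twist":[0,0,0],"slide":[-1.4,0.5,-0.3],"jaw":1}]'|grep wr; python3 -c "
from t import *
now()"
```

```text
wrist_force: [0.7, 0.9, -0.5]
toe a,lat,h [2.3, 0.3, -0.9] F x,y,n [0.3, 1.0, -0.6] pitch 19.93 M [-0.03  0.32  0.01] grip 41.0 t 19.43
wrist_force: [-0.4, 1.0, 0.1]
toe a,lat,h [1.1, 0.5, -0.8] F x,y,n [-0.6, 0.8, 0.3] pitch 19.96 M [ 0.01  0.21 -0.  ] grip 41.0 t 19.8
```

```bash
python3 -m pendant '[{"twist":[0,0,0],"slide":[-0.9,0.3,-0.2],"jaw":1},{"twist":[0,0,0],"slide":[-0.9,0.3,-0.2],"jaw":1}]'|grep wr; python3 -c "
from t import *
now()"
```

```text
wrist_force: [2.2, -0.4, 0.9]
toe a,lat,h [0.7, 0.6, -0.7] F x,y,n [2.4, 0.3, 0.4] pitch 20.02 M [-0.07 -0.07  0.07] grip 41.0 t 20.05
```

```bash
python3 -m pendant '[{"twist":[0,0,0],"slide":[-0.9,0.3,-0.2],"jaw":1},{"twist":[0,0,0],"slide":[-0.9,0.3,-0.2],"jaw":1}]'|grep wr; python3 -c "
from t import *
now()"
```

```text
wrist_force: [2.9, -1.1, 1.8]
toe a,lat,h [0.5, 0.8, -0.5] F x,y,n [3.4, -0.1, 1.1] pitch 20.09 M [-0.17 -0.53  0.04] grip 41.1 t 20.3
```

The stop is met at a ≈ 0.6 mm, within 1 mm of the visual estimate. Now compute the lean-back about the toe.

```bash
python3 -c "
from t import *
R0=tool(20)
for p in(18,16,14,13,12.7,12): print(p,((R0-tool(p))@TOE).round(2),'twist',(y*(20-p)).round(2))
print('n',n.round(3),'x',x.round(3))"
```

```text
18 [ 0.99 -0.33 -2.37] twist [0.63 1.9  0.  ]
16 [ 1.9  -0.63 -4.77] twist [1.26 3.8  0.  ]
14 [ 2.73 -0.91 -7.2 ] twist [1.89 5.69 0.  ]
13 [ 3.12 -1.04 -8.42] twist [2.21 6.64 0.  ]
12.7 [ 3.23 -1.07 -8.79] twist [2.3  6.93 0.  ]
12 [ 3.48 -1.16 -9.66] twist [2.53 7.59 0.  ]
n [-0.209  0.069  0.976] x [ 0.926 -0.308  0.22 ]
```

```bash
python3 -m pendant '[{"twist":[0.3,1,0],"slide":[0.5,-0.2,-1.2],"jaw":1},{"twist":[0.6,1.9,0],"slide":[1,-0.3,-2.4],"jaw":1},{"twist":[0.95,2.9,0],"slide":[1.5,-0.5,-3.6],"jaw":1},{"twist":[1.26,3.8,0],"slide":[1.9,-0.6,-4.8],"jaw":1},{"twist":[1.26,3.8,0],"slide":[1.9,-0.6,-4.8],"jaw":1}]'|grep wr; python3 -c "
from t import *
now()"
python3 -m pendant '[{"twist":[0.3,1,0],"slide":[0.4,-0.15,-1.2],"jaw":1},{"twist":[0.63,1.9,0],"slide":[0.8,-0.3,-2.4],"jaw":1},{"twist":[0.63,1.9,0],"slide":[0.8,-0.3,-2.4],"jaw":1}]'|grep wr; python3 -c "
from t import *
now()"
```

```text
wrist_force: [4.9, -2.4, 3.7]
toe a,lat,h [0.4, 0.8, -0.8] F x,y,n [6.1, -0.7, 2.4] pitch 16.01 M [-0.05 -0.88  0.05] grip 41.2 t 20.93
wrist_force: [4.4, -2.4, 2.3]
toe a,lat,h [0.2, 0.9, -0.8] F x,y,n [5.4, -0.9, 1.1] pitch 14.02 M [-0.05 -0.85  0.1 ] grip 41.3 t 21.3
```

```bash
python3 -m pendant '[{"twist":[0.16,0.47,0],"slide":[0.2,-0.06,-0.6],"jaw":1},{"twist":[0.32,0.95,0],"slide":[0.4,-0.13,-1.2],"jaw":1},{"twist":[0.32,0.95,0],"slide":[0.4,-0.13,-1.2],"jaw":1}]'|grep wr; python3 -c "
from t import *
now()"
python3 -m pendant '[{"twist":[0.16,0.47,0],"slide":[0.2,-0.06,-0.6],"jaw":1},{"twist":[0.16,0.47,0],"slide":[0.2,-0.06,-0.6],"jaw":1}]'|grep wr; python3 -c "
from t import *
now()"
```

```text
wrist_force: [5.0, -2.0, 3.1]
toe a,lat,h [0.1, 0.9, -0.7] F x,y,n [5.9, -0.4, 1.9] pitch 13.03 M [-0.04 -0.85  0.17] grip 41.3 t 21.68
wrist_force: [5.0, -2.1, 3.8]
toe a,lat,h [0.1, 0.9, -0.7] F x,y,n [6.1, -0.4, 2.5] pitch 12.54 M [-0.05 -0.9   0.04] grip 41.3 t 21.93
```

```bash
python3 -m pendant '[{"twist":[0,0,0],"slide":[0.1,0,-0.5],"jaw":1},{"twist":[0,0,0],"slide":[0.1,0,-0.5],"jaw":1}]'|grep wr; python3 -c "
from t import *
now()"
python3 -m pendant '[{"twist":[0,0,0],"slide":[0.1,0,-0.5],"jaw":1},{"twist":[0,0,0],"slide":[0.1,0,-0.5],"jaw":1}]'|grep wr; python3 -c "
from t import *
now()"
```

```text
wrist_force: [3.9, -1.4, 6.1]
toe a,lat,h [0.1, 0.9, -0.7] F x,y,n [5.3, -0.1, 5.0] pitch 12.57 M [-0.13 -0.83  0.08] grip 41.7 t 22.18
wrist_force: [1.1, -1.2, 9.9]
toe a,lat,h [0.1, 0.9, -0.8] F x,y,n [3.5, -0.8, 9.4] pitch 12.58 M [-0.27 -0.68  0.13] grip 42.1 t 22.43
```

```bash
cat >> t.py <<'E'
def avg(k=8):
    L=[]
    for _ in range(k):
        r.snapshot('top');o=r.get_obs();R=np.array(o['orientation'])@np.diag([1,-1,-1.])
        d=o['ee_pos']+np.array(o['orientation'])@TOE-S
        L.append([*(R.T@o['wrist_force']),*(R.T@o['moment']),*(d@F),np.degrees(np.arcsin(R[2,0]))])
    L=np.array(L);print('F',L.mean(0)[:3].round(2),'M',L.mean(0)[3:6].round(3),'toe',L.mean(0)[6:9].round(2),'pitch',L.mean(0)[9].round(2),'sd',L.std(0)[[0,2,4]].round(2),'t',o['time'])
E
python3 -c "
from t import *
avg()"
python3 -m pendant '[{"twist":[0,0,0],"slide":[-0.2,0,0.8],"jaw":1},{"twist":[0,0,0],"slide":[-0.2,0,0.8],"jaw":1}]'|grep wr; python3 -c "
from t import *
avg()"
python3 -m pendant '[{"twist":[0,0,0],"slide":[0.5,-0.15,0.1],"jaw":1},{"twist":[0,0,0],"slide":[0.5,-0.15,0.1],"jaw":1}]'|grep wr; python3 -c "
from t import *
avg()"
```

```text
F [ 4.65 -1.06  8.81] M [-0.24  -0.67   0.077] toe [ 0.14  0.9  -0.77] pitch 12.58 sd [0.29 0.36 0.04] t 22.825
wrist_force: [5.4, -1.9, 3.5]
F [ 6.2  -0.65  3.13] M [-0.069 -0.92   0.092] toe [ 0.12  0.89 -0.71] pitch 12.57 sd [0.32 0.54 0.03] t 23.475
wrist_force: [3.6, -2.2, 5.8]
F [ 5.28 -0.01  4.51] M [-0.031 -0.739  0.103] toe [ 0.09  0.89 -0.64] pitch 12.51 sd [0.31 0.48 0.02] t 24.125
```

```bash
python3 -m pendant '[{"twist":[0.16,0.47,0],"slide":[0.2,-0.06,-0.6],"jaw":1},{"twist":[0.16,0.47,0],"slide":[0.2,-0.06,-0.6],"jaw":1}]'|grep wr; python3 -c "
from t import *
avg(5)"
```

```text
wrist_force: [1.4, -0.8, 10.7]
F [ 3.39 -0.43  9.42] M [-0.074 -0.537  0.104] toe [-0.18  0.91 -0.02] pitch 12.0 sd [0.36 0.3  0.02] t 24.625
```

Tilt confirmed by touch. The toe and heel contact levels (-1.1 and -1.0 mm) give about 12.8°. The last step went slightly past flush, so I'll pitch back to 12.8° about the heel, still pressing.

```bash
python3 -m pendant '[{"twist":[-0.13,-0.38,0],"slide":[0,0,-0.1],"jaw":1},{"twist":[-0.25,-0.76,0],"slide":[0,0,-0.2],"jaw":1},{"twist":[-0.25,-0.76,0],"slide":[0,0,-0.2],"jaw":1}]'; python3 -c "
from t import *
avg(5)"
```

```text
time: 25.0
ee_pos: [537.6, 133.7, 78.6]
orientation: [[0.925, -0.315, 0.212], [-0.308, -0.949, -0.068], [0.222, -0.002, -0.975]]
wrist_force: [1.8, -0.8, 10.7]
opening: 0.125
finger_force: 42.2
F [ 4.44 -1.32 10.01] M [-0.131 -0.509  0.12 ] toe [ 0.29  0.91 -1.11] pitch 12.84 sd [0.34 0.3  0.03] t 25.25
```

Run:
```python
from t import *
o=r.get_obs();a=snap('wrist','wf.png');b=snap('side','sf.png')
c=r.get_calibration('wrist');K=c['K']
T=np.eye(4);T[:3,:3]=o['orientation'];T[:3,3]=o['ee_pos'];T=T@np.array(c['tool_from_camera'])
g=cv2.cvtColor(a,cv2.COLOR_RGB2GRAY)
n_,_,s,ce=cv2.connectedComponentsWithStats((g>170).astype(np.uint8))
for p in np.array([[574.5,153.2,79.7],[555.2,94.3,79.8]]):
    q=T[:3,:3].T@(p-T[:3,3]);h=np.hypot(q[0],q[1]);f=K[0,0]*np.arctan2(h,q[2])/h;u=np.array([K[0,2]+f*q[0],K[1,2]+f*q[1]])
    i=1+np.argmin(np.linalg.norm(ce[1:]-u,axis=1));print(u.round(1),ce[i].round(1),s[i,4])
cv2.imwrite('pics/tf.png',np.hstack([cv2.resize(a[150:350,180:380],(400,400)),cv2.resize(b[170:250,220:300],(400,400),interpolation=cv2.INTER_CUBIC)])[:,:,::-1])
```

```text
[222.1 194.2] [222.3 194.2] 84
[335.9 193.9] [336.  194.1] 88
```

View pics/tf.png

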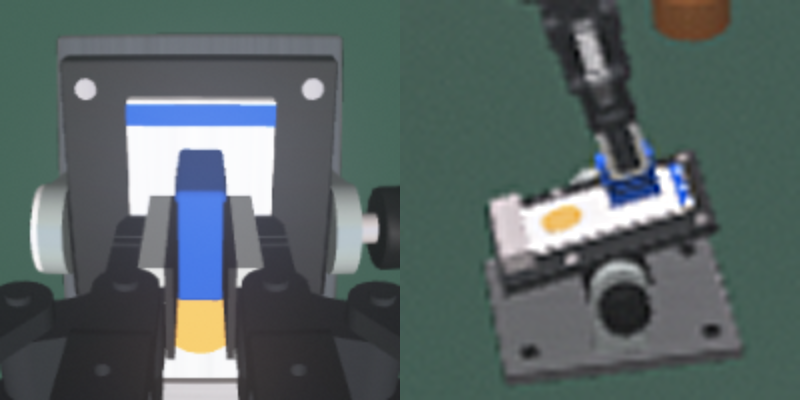

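The slide lies square on the face with its toe under the clip, heel stripe at crop (200,113). The screws are within 0.3 px of prediction, so the tilt is unchanged. It is held with about 10 N against the face and 4 N against the stop. Handing in.

```bash
python3 -c "
from workcell import r
print(r.hand_in())"
```

```text
the job is handed in; nothing more can be done
None
```

The job is handed in at about 25 s of robot time: the blue slide's toe is under the clip against the stop, and the slide lies flush on the face (about 12.8°, confirmed by touch). The gripper still holds it there, pressing with about 10 N; the stage's tilt did not change and no other item was touched.

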